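# Spray down the rolling pin

### The arm

A 6-joint arm with a two-finger parallel gripper is mounted at the origin on the work surface. World frame = base frame: x ahead of the robot, y to its left, z up, the work surface at z = 0. Lengths are in m, angles in rad, forces in N, time in s.
With the tool pointing down it reaches from about 0.275 to 0.975 m from the base axis. Payload 8.4 kg.
Tool frame: the origin (TCP) lies between the finger pads; the fingertips stand 14 mm ahead of it and the grasp point (between the pads) lies 5 mm behind it; x points along the fingers, y is the direction in which the jaws open and shut, and the axes are right-handed (so a half turn about x gives the same grasp; the last joint's range is limited). The gripper opens to 92 mm and grips with 3 to 60 N. Pads are 20 mm wide; open, the fingers measure 128 mm over their backs; the gripper's body (75 mm by 189 mm) begins 69 mm behind the grasp point.
Start: joints at [-0.002, 0.353, 1.633, -0, 1.155, -0.002], TCP at [0.625, -0, 0.229] pointing down, gripper open.
Joint ranges: [-2.63, 2.63], [-0.92, 2.1], [0.06, 2.66], [-1.3, 4.44], [0, 2.69], [-3.02, 3.02]. Speed limits (rad/s): [2.22, 2.22, 2.79, 3.14, 3.14, 3.14].

### API

Orientations are given as a 3x3 rotation matrix whose columns are the frame's x, y, z axes.
In Python, from cell import observe, get_image, workorder gives the robot as it stands.
- The arm moves only by the tool step_arm, never from a script. Its argument "targets" is one flat list of numbers, 7 for each row, row after row: the shift along the tool's x, y, z in cm, then the turn, a rotation vector about the tool's x, y, z in rad, then the closure, from 0 (fully open) to 1 (shut). In form: [tx, ty, tz, rx, ry, rz, grip, tx, ty, tz, rx, ry, rz, grip, ...]. A call has 1 to 12 rows; each row shifts and turns the commanded pose from where the row before left it, along the tool's axes as they then stand; what a row does not reach is not made up. A row lasts 1/12 s, in which the tool goes at most 41.7 mm and 7.16 degrees, less where a joint would pass 70% of its speed; a pose out of reach is approached as far as the arm can. A call is refused whole if a number of a shift passes 4.17 or a number of a turn 0.125, either way. A call with a gripper value outside its range is refused whole. The fingers move at their own pace and stop on an object; "grip_force" is the grip in N (left out, the last holds). Time passes only in rows, so rows that do not move let the fingers close. It gives the time, the measured TCP pose, the force and the opening at its end, in the units of the state.
- observe(): the state, without advancing time (a new reading comes with each control period).
- get_image(name): name is "scene" or "side" or "wrist"; returns a dict with "img" (480x640x3 uint8, red, green, blue), "K" (3x3 intrinsics, pixels), "R" (3x3) and "t" (3): a world point X has camera coordinates R X + t; the wrist camera has in their place "T_tool_cam" (4x4, takes a point from camera to tool coordinates, whose origin is the TCP and whose axes are the tool frame's). Camera axes: x right, y down, z forward; pixel columns grow to the right and rows downward; lengths in m; the calibration is good to about 2 mm. A picture is of the moment at which its call begins: read the wrist's pose just before it. There is no depth.
- workorder.finish_job(): hands the job in, once; it reports no verdict.
The state is a dict: "time_s": time; "q": joint angles; "dq": joint speeds; "effort": joint torques, N m; "eef_pos": TCP position; "tool_rot": TCP orientation; "contact_force": force on the tool from outside, world axes, zero at the start; "moment": the same for the moment, N m; "gripper_width": finger opening in m.
Only numpy, scipy, OpenCV 4.12 (cv2) and the standard library are available. Lean on these libraries where they do the work, as an engineer would, in place of code of your own. Each camera call takes 0.05 s, during which the arm holds its last target. There are 200 camera calls.

### The job

Draw the wooden rolling pin out from under the low shelf and lay it gently, without dropping it, centred in the two V-blocks in front of the sprayer. Only once it lies there and is let go, press the sprayer's nozzle cap fully down and let it spring back up. Do not push the glass jar, the chopstick rest, the bowl or the mug about, and leave the pin resting in the V-blocks.

Things in the scene. Friction and masses are not known exactly. Their poses are not given: they have to be found in the camera images.
- pin_mid (a point): (All sizes in mm.) Centre of the loose wooden rolling pin, a plain straight round bar, 38 diameter x 200 long, about 0.15 kg. Its x axis runs along the bar; it can roll, so y and z may point anywhere. At the start it lies on the table roughly along the low shelf's x axis, its middle and far end under the shelf, only the last 60 to 80 sticking out of the mouth.
- riser_mouth (a point): Middle of the open mouth of the fixed low wooden shelf, at table height. Its x axis points level into the shelf (the pin comes out along -x), z up. The shelf is 180 deep along x, 140 wide, its top board from 46 to 54 above the table; both sides and the back are closed by 8 thick walls.
- cradle_mid (a point): Where the middle of the pin's axis lies when the pin is seated in the V-blocks of the fixed wooden station, 59 above the table. y runs along the V-blocks, z up, +x level towards the sprayer bottle, whose axis is 145 away. V bottom 27 below this point; V upper edges 3 above it and 30 to either side in x.
- station: Fixed wooden T-shaped station; origin on the table, 110 from the V-blocks' line towards the bottle; same axes as cradle_mid. Two 90 degree V-blocks in one row along y, each 50 long, covering 45 to 95 either side of cradle_mid. In the 90 gap between them there is room for the fingers, only the base board 49 below cradle_mid.
- cap_top (a point): Middle of the top face of the sprung nozzle cap on the white sprayer bottle, which is fixed to the station; 159 above the table when up. The cap is a round grey button 34 diameter, 22 tall, with a short spout pointing to the V-blocks. Its x axis is level, away from the V-blocks, z up. Bottle body 58 diameter.
- cap (a joint): Travel of the nozzle cap in m: 0 up, 0.008 fully down against a hard stop. A spring returns it: it starts to move at 3 N and is fully down at 8 N.
- jar: Bystander, leave alone: clear glass jar with a screw lid, 68 diameter, 100 tall, standing between the station and the low shelf. Origin: centre of its underside.
- rest: Bystander, leave alone: white ceramic chopstick rest, a flat bar 50 x 18 x 10, lying between the station and the low shelf. Origin: centre of its underside.
- bowl: Bystander, leave alone: blue ceramic bowl, 120 across the rim, 55 tall. Origin: centre of its underside.
- mug: Bystander, leave alone: white mug, 78 diameter, 85 tall. Origin: centre of its underside.
Not all that is in view belongs to the job. What is shaped like the part that bears pin_mid but purple is not meant.

How it is judged:
On the way, in this order (a step that is already met when the one before it is completed fails the run):
1. the pin lies seated and centred in both V-blocks, let go and still (x of pin_mid in the frame of cradle_mid between -0.007 and 0.007 m and y of pin_mid in the frame of cradle_mid between -0.02 and 0.02 m and z of pin_mid in the frame of cradle_mid between -0.006 and 0.006 m and angle between the x axis of pin_mid and the y axis of cradle_mid, either way round below 0.1 rad and contact force between the fingers and pin below 0.1 N and linear speed of pin below 0.03 m/s), for 0.3 s.
2. the nozzle cap is pressed down (at least 6 of 8 mm) (value of joint cap above 0.006 m), for 0.05 s.
At the end, for the whole second after the job is handed in: The pin rests still in both V-blocks, its centre within 20 mm of the middle along them, within 7 mm across and 6 mm in height of the seated position, its axis within 0.1 rad of theirs, let go; the nozzle cap is back up (within 1.5 mm) (all of step 1 and value of joint cap below 0.0015 m); the robot touches nothing.
It fails at once if the nozzle cap is pressed (over 3 mm) while the pin is not lying seated and let go in the V-blocks (value of joint cap above 0.003 m and not (x of pin_mid in the frame of cradle_mid between -0.007 and 0.007 m and y of pin_mid in the frame of cradle_mid between -0.02 and 0.02 m and z of pin_mid in the frame of cradle_mid between -0.006 and 0.006 m and angle between the x axis of pin_mid and the y axis of cradle_mid, either way round below 0.1 rad and contact force between the fingers and pin below 0.1 N)).
It fails at once if the pin is dropped (over 0.6 m/s while not held) (contact force between the fingers and pin below 0.1 N and linear speed of pin above 0.6 m/s).
It fails at once if a bystander is pushed more than 30 mm (distance of any of jar, rest, bowl, mug from where it was at the start of the episode above 0.03 m).
It also fails if it takes over 64 s, if anything falls off the work surface, if the arm or the gripper's body presses on something with over 40 N, if the wrist force passes 120 N, or if a joint passes its speed limit or range.

## Working session

There is one attempt and no reset: what is moved stays moved. The work goes in short steps, Python scripts to look and compute and a tool call to move; the robot and the scene stay as the last step left them, time stands still between calls to the robot, and variables do not carry over. Pictures are saved under pics/ and viewed, about 8 in all and at most 12, crops included, and the job is handed in when it is done.

Besides the shell and the picture viewer there is one more tool, called after "Call:" as name(argument=value, ...) on one line, values as JSON. step_arm: Moves the arm, as the interface text tells. Its arguments: {"type":"object","properties":{"targets":{"type":"array","items":{"type":"number"}},"grip_force":{"type":"number"}},"required":["targets"]}

```bash
mkdir -p pics; ls; cat > h.py <<'E'
import numpy as np,cv2
from cell import observe,get_image,workorder
def snap(n,name):
    o=observe();d=get_image(n);cv2.imwrite(f'pics/{name}.png',d['img'][:,:,::-1])
    if n=='wrist':
        T=np.array(d['T_tool_cam']);Rt=np.array(o['tool_rot']);p=np.array(o['eef_pos'])
        Rwc=Rt@T[:3,:3];c=p+Rt@T[:3,3]
    else:
        Rwc=np.array(d['R']).T;c=-Rwc@np.array(d['t'])
    np.savez(f'pics/{name}.npz',K=d['K'],R=Rwc,c=c)
    return d['img']
def ray(name,uv,z):
    f=np.load(f'pics/{name}.npz');r=f['R']@np.linalg.inv(f['K'])@np.array([uv[0],uv[1],1.]);c=f['c']
    return c+r*(z-c[2])/r[2]
def tri(n1,u1,n2,u2):
    A=[];b=[]
    M=np.zeros((3,3));v=np.zeros(3)
    for n,u in((n1,u1),(n2,u2)):
        f=np.load(f'pics/{n}.npz');r=f['R']@np.linalg.inv(f['K'])@np.array([u[0],u[1],1.]);r/=np.linalg.norm(r)
        P=np.eye(3)-np.outer(r,r);M+=P;v+=P@f['c']
    return np.linalg.solve(M,v)
def proj(name,X):
    f=np.load(f'pics/{name}.npz');x=f['K']@(f['R'].T@(np.array(X)-f['c']));return x[:2]/x[2]
E
python3 - <<'E'
from h import *
for n in('scene','side'):
    snap(n,n); f=np.load(f'pics/{n}.npz');print(n,f['c'],f['R'][:,2])
o=observe();print(o['time_s'],o['eef_pos'],o['tool_rot'],o['gripper_width'])
E
```

```text
pics
scene [1.14183284 0.129183   0.94938444] [-0.63728785 -0.10911138 -0.76286231]
side [0.41205002 0.80628497 1.05846626] [ 0.04233116 -0.64283157 -0.76483701]
0.1 [6.24580351e-01 1.87976986e-05 2.27945539e-01] [[-1.23974142e-03  9.99999231e-01 -3.22080588e-05]
 [ 2.53109167e-05 -3.21767046e-05 -9.99999999e-01]
 [-9.99999231e-01 -1.23974223e-03 -2.52710064e-05]] 0.09210169059737917
```

View pics/scene.png

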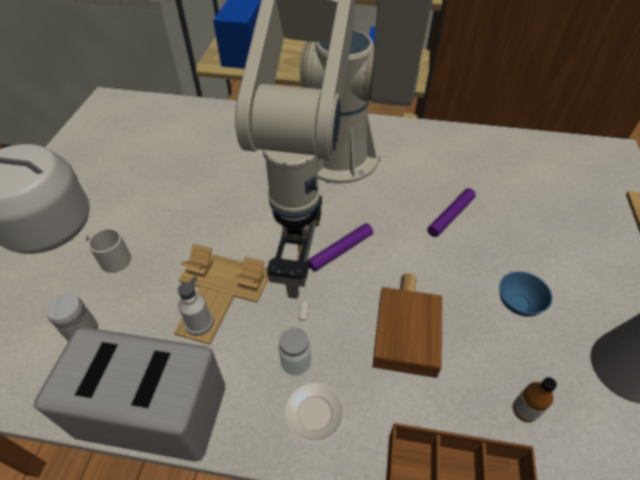

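View pics/side.png

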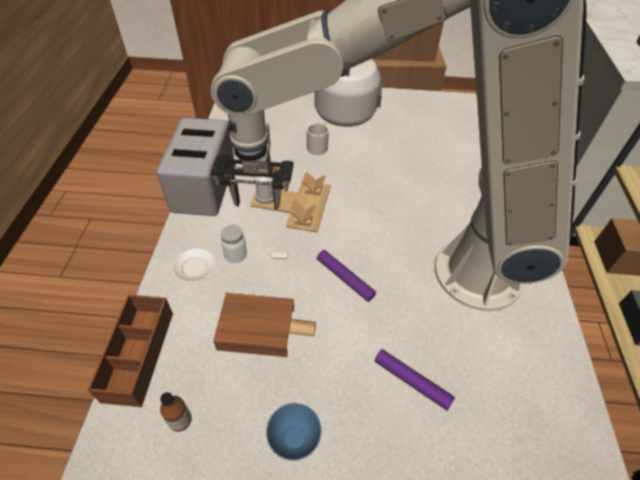

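Both pictures show the tan pin stub coming out of the brown shelf at scene (408,284) and side (302,328). The station, with the V-blocks and bottle, is at scene (215,290) and side (295,200). Things that could be taken for the pin are:
- the two purple bars, at scene (341,246) and (452,212), excluded by colour
- the tan station boards, at scene (230,272), which are fixed

I choose the tan stub and check it in one close crop.

```bash
python3 - <<'E'
from h import *
a=cv2.imread('pics/scene.png');b=cv2.imread('pics/side.png')
c1=cv2.resize(a[225:385,170:450],(0,0),fx=2.8,fy=2.8,interpolation=cv2.INTER_CUBIC)[:,:784]
w=cv2.resize(b[165:365,205:345],(0,0),fx=2,fy=2)
A=cv2.resize(a[235:385,170:280],None,fx=3.6,fy=3.6,interpolation=cv2.INTER_CUBIC) #396x540
B=cv2.resize(a[260:380,365:450],None,fx=2.4,fy=2.4,interpolation=cv2.INTER_CUBIC)#204x288
C=cv2.resize(b[280:365,205:325],None,fx=3.3,fy=3.3,interpolation=cv2.INTER_CUBIC)#396x280
D=cv2.resize(b[165:240,240:340],None,fx=3.6,fy=3.6,interpolation=cv2.INTER_CUBIC)#360x270
im=np.zeros((600,800,3),np.uint8)
im[:540,:396]=A; im[:280,400:796]=C; im[284:554,400:760]=D
cv2.imwrite('pics/crop1.png',im)
E
```

```text
(no output)
```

View pics/crop1.png

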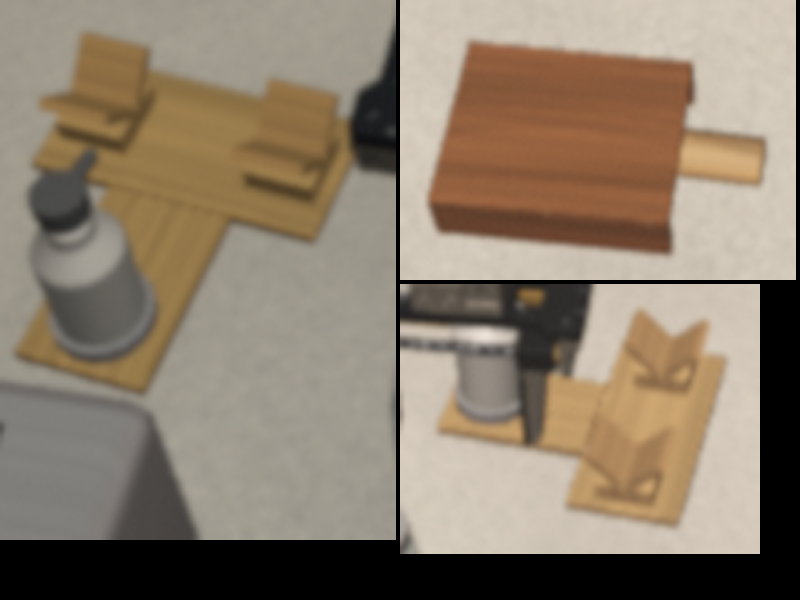

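```bash
python3 - <<'E'
from h import *
S=lambda u,v:(205+(u-400)/3.3,280+v/3.3)
A=lambda u,v:(170+u/3.6,235+v/3.6)
D=lambda u,v:(240+(u-400)/3.6,165+(v-284)/3.6)
print('shelf top',[ray('side',S(*p),.054).round(3) for p in((470,43),(692,62),(670,222),(432,203))])
print('pin',[ray('side',S(*p),.019).round(3) for p in((681,153),(763,161))])
print('V edge scene',[ray('scene',A(*p),.062).round(3) for p in((80,35),(148,45),(267,80),(337,92))])
print('V edge side',[ray('side',D(*p),.062).round(3) for p in((640,310),(708,322),(590,413),(664,437))])
print('board',[ray('scene',A(*p),.01).round(3) for p in((35,160),(315,235),(145,388),(18,352))],[ray('side',D(*p),.01).round(3) for p in((722,357),(678,522),(568,503))])
print('cap',ray('scene',A(60,190),.159).round(3))
print('jar',ray('scene',(294,338),.1),'rest',ray('scene',(304,311),.005),ray('side',(279,256),.005),'jar side',ray('side',(232,233),.1))
E
```

```text
shelf top [array([0.687, 0.171, 0.054]), array([0.51 , 0.171, 0.054]), array([0.509, 0.309, 0.054]), array([0.684, 0.311, 0.054])]
pin [array([0.512, 0.233, 0.019]), array([0.447, 0.234, 0.019])]
V edge scene [array([ 0.47 , -0.307,  0.062]), array([ 0.47 , -0.258,  0.062]), array([ 0.486, -0.169,  0.062]), array([ 0.488, -0.119,  0.062])]
V edge side [array([ 0.524, -0.311,  0.062]), array([ 0.462, -0.302,  0.062]), array([ 0.554, -0.176,  0.062]), array([ 0.488, -0.154,  0.062])]
board [array([ 0.543, -0.325,  0.01 ]), array([ 0.57 , -0.119,  0.01 ]), array([ 0.697, -0.195,  0.01 ]), array([ 0.686, -0.282,  0.01 ])] [array([ 0.448, -0.313,  0.01 ]), array([ 0.471, -0.106,  0.01 ]), array([ 0.567, -0.117,  0.01 ])]
cap [ 0.655 -0.231  0.159]
jar [0.7001874  0.00133992 0.1       ] rest [ 0.57717282 -0.00401381  0.005     ] [ 0.57431553 -0.0020182   0.005     ] jar side [0.70051742 0.00395677 0.1       ]
```

Call:
step_arm(targets=[0.5, -2, -3, 0, 0, 0, 0, 1, -2, -3, 0, 0, 0, 0, 1, -2, -3, 0, 0, 0, 0, 1, -2, -3, 0, 0, 0, 0, 1, -2, -3, 0, 0, 0, 0, 1, -2, -3, 0, 0, 0, 0, 0.5, -2, -3, 0, 0, 0, 0, 0, -1, -2.3, 0, 0, 0, 0, 0, 0, 0, 0.12, 0, 0, 0, 0, 0, 0, 0.12, 0, 0, 0, 0, 0, 0, 0.12, 0, 0, 0, 0, 0, 0, 0.12, 0, 0, 0], grip_force=15)

```text
time_s: 1.1
eef_pos: [0.4746, 0.2332, 0.1683]
tool_rot: [[-0.001, 0.885, -0.466], [-0.0, -0.466, -0.885], [-1.0, -0.0, 0.001]]
contact_force: [-1.0, 0.2, 0.5]
gripper_width: 0.0916
```

Call:
step_arm(targets=[0, 0, 0, 0.12, 0, 0, 0, 0, 0, 0, 0.12, 0, 0, 0, 0, 0, 0, 0.12, 0, 0, 0, 0, 0, 0, 0.12, 0, 0, 0, 0, 0, 0, 0.12, 0, 0, 0, 0, 0, 0, 0.12, 0, 0, 0, 0, 0, 0, 0.12, 0, 0, 0, 0, 0, 0, 0.12, 0, 0, 0, 0, 0, 0, 0.12, 0, 0, 0, 0, 0, 0, 0.01, 0, 0, 0, 0, 0, 0, 0, 0, 0, 0, 0, 0, 0, 0, 0, 0, 0])

```text
time_s: 2.1
eef_pos: [0.4749, 0.2329, 0.1685]
tool_rot: [[-0.0, 0.005, -1.0], [-0.0, -1.0, -0.005], [-1.0, 0.0, 0.0]]
contact_force: [-0.8, -0.1, -0.7]
gripper_width: 0.0923
```

```bash
python3 - <<'E'
from h import *
snap('wrist','w1');snap('scene','s1')
o=observe();print(o['time_s'],o['eef_pos'],o['tool_rot'].round(3) if hasattr(o['tool_rot'],'round') else o['tool_rot'],o['q'])
print('purple',[ray('scene',p,.019).round(3) for p in((313,264),(370,230),(434,230),(472,194))])
f=np.load('pics/w1.npz');print(f['c'],f['R'],f['K'])
E
```

```text
2.2 [0.47497478 0.23297888 0.16853832] [[-0.     0.003 -1.   ]
 [-0.    -1.    -0.003]
 [-1.     0.     0.   ]] [4.53170646e-01 2.74080733e-01 1.89558023e+00 3.55040505e-05
 9.72022904e-01 2.02060912e+00]
purple [array([ 0.446, -0.006,  0.019]), array([0.308, 0.125, 0.019]), array([0.279, 0.295, 0.019]), array([0.12 , 0.401, 0.019])]
[0.54459541 0.23393844 0.32484813] [[ 2.96133700e-03 -9.68928276e-01 -2.47324131e-01]
 [-9.99995505e-01 -2.75300288e-03 -1.18816290e-03]
 [ 4.70360582e-04  2.47326538e-01 -9.68932073e-01]] [[374.57517574   0.         319.07242621]
 [  0.         374.57517574 246.33011538]
 [  0.           0.           1.        ]]
```

View pics/w1.png

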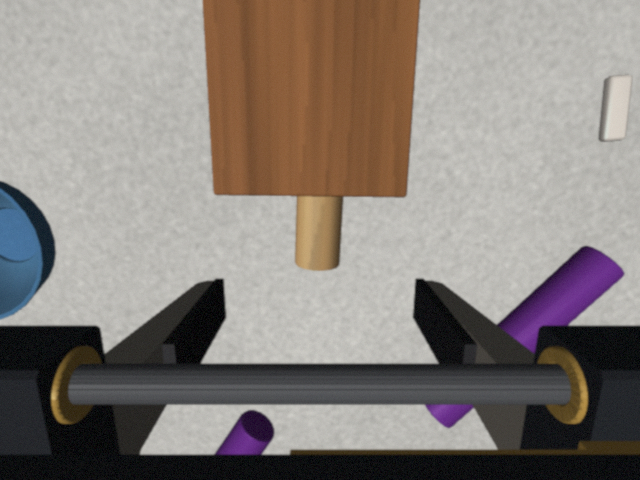

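```bash
python3 - <<'E'
from h import *
print([ray('w1',p,z).round(4) for p,z in(((319.5,200),.019),((318,258),.019),((317.5,268),.019),((317.5,268),.0),((214,195),.054),((407,196),.054))])
E
```

```text
[array([0.5056, 0.2333, 0.019 ]), array([0.4563, 0.2344, 0.019 ]), array([0.4474, 0.2349, 0.019 ]), array([0.4414, 0.2349, 0.    ]), array([0.5134, 0.3095, 0.054 ]), array([0.5131, 0.1703, 0.054 ])]
```

The wrist view shows the pin stub centred between the fingers, end at (318,268). I go down on it and close.

Call:
step_arm(targets=[2, -0.1, 0.2, 0, 0, 0, 0, 3, 0, 0, 0, 0, 0, 0.3, 3, 0, 0, 0, 0, 0, 0.3, 3, 0, 0, 0, 0, 0, 0.3, 2, 0, 0, 0, 0, 0, 0.3, 1.5, 0, 0, 0, 0, 0, 0.3, 0, 0, 0, 0, 0, 0, 0.45, 0, 0, 0, 0, 0, 0, 0.6, 0, 0, 0, 0, 0, 0, 0.8, 0, 0, 0, 0, 0, 0, 1, 0, 0, 0, 0, 0, 0, 1, 0, 0, 0, 0, 0, 0, 1], grip_force=15)

```text
time_s: 3.2
eef_pos: [0.4738, 0.2344, 0.0247]
tool_rot: [[0.002, 0.001, -1.0], [0.001, -1.0, -0.001], [-1.0, -0.001, -0.002]]
contact_force: [0.6, -0.2, 5.1]
gripper_width: 0.0377
```

Call:
step_arm(targets=[0, 0, 0.5, 0, 0, 0, 1, 0, 0, 1.2, 0, 0, 0, 1, 0, 0, 1.5, 0, 0, 0, 1, 0, 0, 1.5, 0, 0, 0, 1, 0, 0, 1.5, 0, 0, 0, 1, 0, 0, 1.5, 0, 0, 0, 1, 0, 0, 1.5, 0, 0, 0, 1, 0, 0, 1.5, 0, 0, 0, 1, 0, 0, 1, 0, 0, 0, 1, 0, 0, 0.5, 0, 0, 0, 1, 0, 0, 0, 0, 0, 0, 1, 0, 0, 0, 0, 0, 0, 1])

```text
time_s: 4.2
eef_pos: [0.3508, 0.2347, 0.0246]
tool_rot: [[0.002, 0.001, -1.0], [0.002, -1.0, -0.001], [-1.0, -0.002, -0.002]]
contact_force: [-2.4, 3.3, 15.6]
gripper_width: 0.0378
```

```bash
python3 - <<'E'
from h import *
snap('wrist','w2');o=observe();print(o['time_s'],o['eef_pos'],o['contact_force'],o['gripper_width'])
E
```

```text
4.25 [0.35079919 0.23465254 0.02457647] [-2.58330278  2.52785411 14.8323756 ] 0.037683257228238246
```

View pics/w2.png

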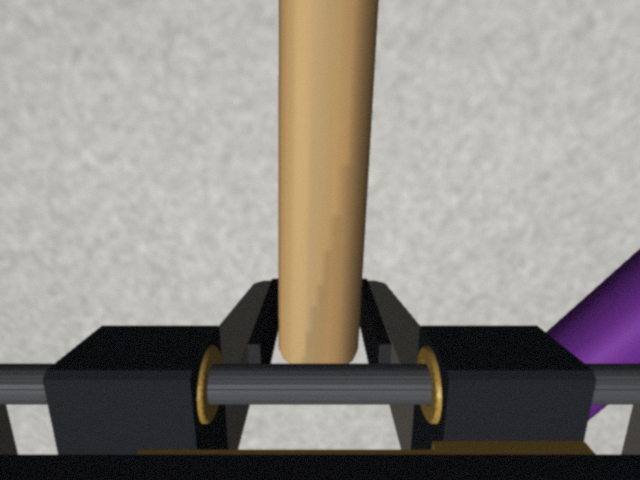

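```bash
python3 - <<'E'
from h import *
print([ray('w2',p,z).round(4) for p,z in(((328,0),.019),((321,340),.019),((319,362),.019),((319,362),.0))])
E
```

```text
[array([0.4764, 0.2319, 0.019 ]), array([0.3331, 0.2345, 0.019 ]), array([0.3213, 0.2355, 0.019 ]), array([0.3097, 0.2355, 0.    ])]
```

Call:
step_arm(targets=[-0.1, 0, 0, 0, 0, 0, 0.8, 0, 0, 0, 0, 0, 0, 0.5, 0, 0, 0, 0, 0, 0, 0.3, 0, 0, 0, 0, 0, 0, 0.3, 0, 0, 0, 0, 0, 0, 0.3])

```text
time_s: 4.67
eef_pos: [0.3505, 0.2336, 0.0244]
tool_rot: [[-0.001, 0.001, -1.0], [-0.0, -1.0, -0.001], [-1.0, 0.0, 0.001]]
contact_force: [0.4, 0.2, 0.8]
gripper_width: 0.0622
```

Call:
step_arm(targets=[0, 0, -1, 0, 0, 0, 0.3, 0, 0, -2, 0, 0, 0, 0.3, 0, 0, -2, 0, 0, 0, 0.3, 0, 0, -2, 0, 0, 0, 0.3, 0, 0.1, 0, 0.02, 0, 0, 0.3, 0, 0, 0, 0, 0, 0, 0.45, 0, 0, 0, 0, 0, 0, 0.6, 0, 0, 0, 0, 0, 0, 0.8, 0, 0, 0, 0, 0, 0, 1, 0, 0, 0, 0, 0, 0, 1, 0, 0, 0, 0, 0, 0, 1, 0, 0, 0, 0, 0, 0, 1], grip_force=20)

```text
time_s: 5.67
eef_pos: [0.4206, 0.233, 0.0245]
tool_rot: [[-0.0, -0.019, -1.0], [-0.0, -1.0, 0.019], [-1.0, 0.0, 0.0]]
contact_force: [0.1, -0.4, -2.2]
gripper_width: 0.0376
```

Call:
step_arm(targets=[0, 0, 0.5, 0, 0, 0, 1, 0, 0, 1, 0, 0, 0, 1, 0, 0, 1.2, 0, 0, 0, 1, 0, 0, 1, 0, 0, 0, 1, 0, 0, 0.5, 0, 0, 0, 1, -0.5, 0, 0, 0, 0, 0, 1, -1, 0, 0, 0, 0, 0, 1, -2, 0, 0, 0, 0, 0, 1, -3, 0, 0, 0, 0, 0, 1, -3, 0, 0, 0, 0, 0, 1, -3, 0, 0, 0, 0, 0, 1, -1, 0, 0, 0, 0, 0, 1])

```text
time_s: 6.67
eef_pos: [0.3812, 0.2349, 0.1643]
tool_rot: [[0.006, -0.019, -1.0], [0.003, -1.0, 0.019], [-1.0, -0.003, -0.006]]
contact_force: [1.1, 0.1, -0.8]
gripper_width: 0.0377
```

```bash
python3 - <<'E'
from h import *
snap('wrist','w3');snap('side','d3');o=observe();print(o['time_s'],o['eef_pos'],np.array(o['tool_rot']).round(3),o['contact_force'],o['gripper_width'],o['q'])
a=cv2.imread('pics/w3.png');b=cv2.imread('pics/d3.png')
cv2.imwrite('pics/c3.png',np.hstack([cv2.resize(a,(400,300)),cv2.resize(b[200:400,200:467],(400,300))]))
E
```

```text
6.7667 [0.38066347 0.23463321 0.16199093] [[ 0.005 -0.019 -1.   ]
 [ 0.003 -1.     0.019]
 [-1.    -0.003 -0.005]] [-0.00794253 -0.23980181 -1.97536759] 0.03762775830247309 [ 5.49028990e-01  1.57478118e-01  2.06883964e+00 -1.16151492e-05
  9.09823341e-01  2.13918261e+00]
```

View pics/c3.png

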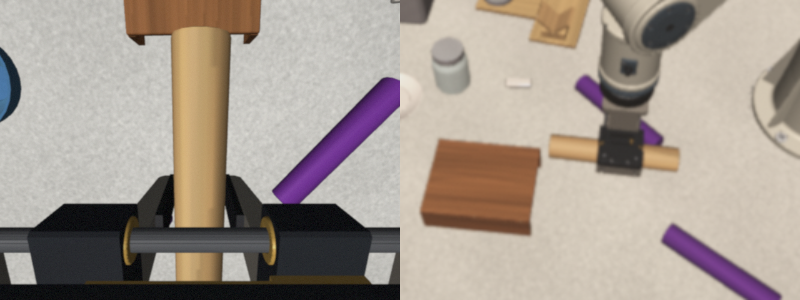

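```bash
python3 - <<'E'
from h import *
print(ray('w3',(322,43),.1755).round(4),ray('w3',(322,43),.1565).round(4))
b=cv2.imread('pics/d3.png').astype(int);B,G,R=b[...,0],b[...,1],b[...,2]
m=((R-B>45)&(G-B>20)&(R>140)).astype(np.uint8);m[:280]=0;m[330:]=0;m[:,:290]=0;m[:,400:]=0
ys,xs=np.nonzero(m);print(xs.min(),xs.max())
for x in(xs.min()+1,xs.min()+4,xs.max()-4,xs.max()-1):
    print(x,ys[xs==x].mean(),ys[xs==x].min(),ys[xs==x].max())
for p in((xs.min(),ys[xs==xs.min()+2].mean()),(xs.max()+1,ys[xs==xs.max()-2].mean())): print(ray('d3',p,.1565).round(4))
E
```

```text
[0.4876 0.2324 0.1755] [0.4925 0.2322 0.1565]
290 386
291 303.5 299 312<stdin>:7: RuntimeWarning: Mean of empty slice.
  ret = ret.dtype.type(ret / rcount)
Traceback (most recent call last):
ValueError: zero-size array to reduction operation minimum which has no identity
```

```bash
python3 - <<'E'
from h import *
b=cv2.imread('pics/d3.png');g=cv2.resize(b[280:330,290:400],None,fx=7,fy=7,interpolation=cv2.INTER_CUBIC);
w=cv2.imread('pics/w3.png')[:110,220:420];w=cv2.resize(w,(440,242))
im=np.zeros((600,780,3),np.uint8);im[:350,:770]=g;im[354:596,:440]=w
cv2.imwrite('pics/c4.png',im)
E
```

```text
(no output)
```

View pics/c4.png

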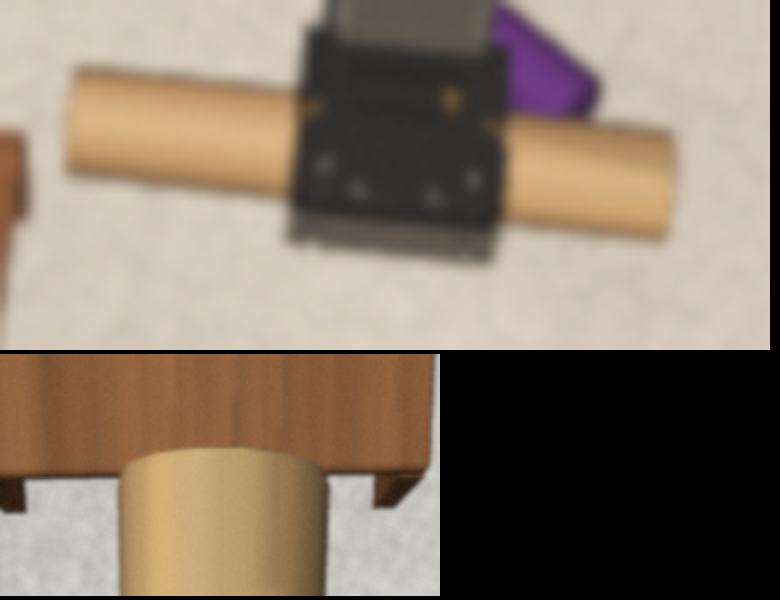

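The pin is held level by its middle; its ends are at side (300,297) and (386,306). In the wrist view the far end is at about (322,43).

```bash
python3 - <<'E'
from h import *
for z in(.15,.1565,.163):
  a,b=ray('d3',(300,297.4),z),ray('d3',(385.9,306.4),z);print(a.round(4),b.round(4),((a+b)/2).round(4),np.linalg.norm(a-b).round(4))
E
```

```text
[0.4856 0.2266 0.15  ] [0.2838 0.2314 0.15  ] [0.3847 0.229  0.15  ] 0.2018
[0.485  0.2308 0.1565] [0.2847 0.2356 0.1565] [0.3849 0.2332 0.1565] 0.2004
[0.4845 0.2349 0.163 ] [0.2856 0.2397 0.163 ] [0.3851 0.2373 0.163 ] 0.1989
```

Call:
step_arm(targets=[0, 0, 0, -0.125, 0, 0, 1, 0, 0, 0, -0.125, 0, 0, 1, 0, 0, 0, -0.125, 0, 0, 1, 0, 0, 0, -0.125, 0, 0, 1, 0, 0, 0, -0.125, 0, 0, 1, 0, 0, 0, -0.125, 0, 0, 1, 0, 0, 0, -0.125, 0, 0, 1, 0, 0, 0, -0.125, 0, 0, 1, 0, 0, 0, -0.125, 0, 0, 1, 0, 0, 0, -0.125, 0, 0, 1, 0, 0, 0, -0.125, 0, 0, 1, 0, 0, 0, -0.12, 0, 0, 1])

```text
time_s: 7.77
eef_pos: [0.3781, 0.2332, 0.1578]
tool_rot: [[-0.002, 0.996, -0.089], [-0.001, -0.089, -0.996], [-1.0, -0.002, 0.002]]
contact_force: [-0.1, 0.4, -1.6]
gripper_width: 0.0375
```

Call:
step_arm(targets=[0, 0.5, 1, 0, 0, 0, 1, 0, 1, 3, 0, 0, 0, 1, 0, 1.5, 4, 0, 0, 0, 1, 0, 1.5, 4, 0, 0, 0, 1, 0, 1.5, 4, 0, 0, 0, 1, 0, 1.5, 4, 0, 0, 0, 1, 0, 1.5, 4, 0, 0, 0, 1, 0, 1.5, 4, 0, 0, 0, 1, 0, 1.5, 4, 0, 0, 0, 1, 0, 1.5, 4, 0, 0, 0, 1, 0, 1.5, 3, 0, 0, 0, 1, 0, 1, 2, 0, 0, 0, 1])

```text
time_s: 8.77
eef_pos: [0.497, -0.1853, 0.1583]
tool_rot: [[-0.001, 0.995, -0.101], [-0.0, -0.101, -0.995], [-1.0, -0.001, 0.0]]
contact_force: [-0.3, 0.7, -1.1]
gripper_width: 0.0376
```

Call:
step_arm(targets=[0, 0.5, 1.5, 0, 0, 0, 1, 0, 0.5, 1, 0, 0, 0, 1, 0, 0, 0.5, 0, 0, 0, 1, 0, 0, 0, 0, 0, 0, 1, 0, 0, 0, 0, 0, 0, 1])

```text
time_s: 9.18
eef_pos: [0.5036, -0.2114, 0.1592]
tool_rot: [[-0.001, 0.995, -0.095], [0.001, -0.095, -0.995], [-1.0, -0.001, -0.001]]
contact_force: [0.3, -0.4, -2.0]
gripper_width: 0.0373
```

```bash
python3 - <<'E'
from h import *
snap('wrist','w5');snap('side','d5');snap('scene','s5');o=observe();print(o['time_s'],o['eef_pos'],np.array(o['tool_rot']).round(3),o['contact_force'],o['gripper_width'])
a=cv2.imread('pics/w5.png');b=cv2.imread('pics/d5.png');s=cv2.imread('pics/s5.png')
im=np.zeros((600,800,3),np.uint8);im[:300,:400]=cv2.resize(a,(400,300))
im[:300,400:800]=cv2.resize(b[140:260,220:380],(400,300),interpolation=cv2.INTER_CUBIC);im[300:600,:400]=cv2.resize(s[220:355,160:340],(400,300),interpolation=cv2.INTER_CUBIC)
cv2.imwrite('pics/c5.png',im)
E
```

```text
9.3333 [ 0.5040524  -0.2111674   0.15964166] [[-0.     0.996 -0.094]
 [ 0.    -0.094 -0.996]
 [-1.    -0.    -0.   ]] [-0.25462041  0.20115149 -1.71086844] 0.037443412815067176
```

View pics/c5.png

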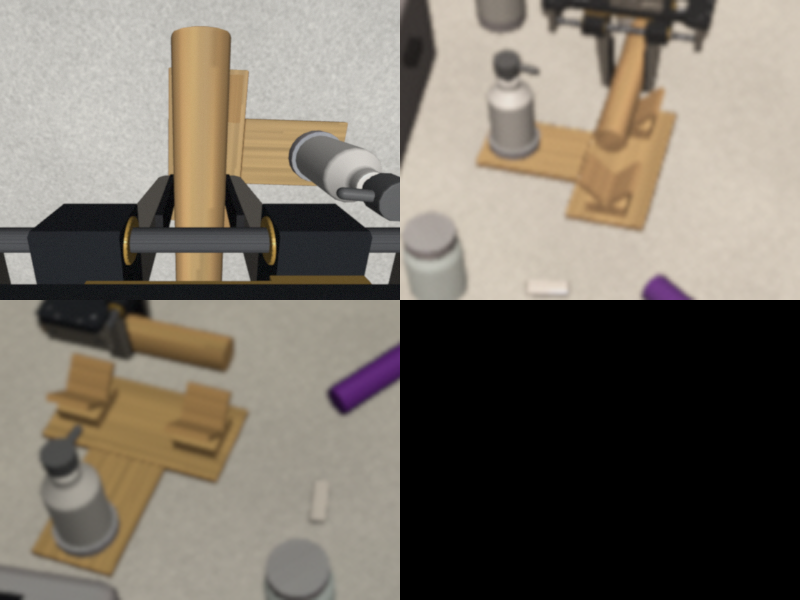

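```bash
python3 - <<'E'
from h import *
c=tri('s5',(186.1,287.5),'d5',(263.2,164));t=tri('s5',(194.2,279.9),'d5',(275.2,168.4));print(c.round(4),t.round(4),ray('s5',(186.1,287.5),.159).round(4),ray('d5',(263.2,164),.159).round(4))
W=lambda u,v,z:ray('w5',(u*1.6,v*1.6),z).round(4)
print('board end',W(169,70,.01),W(248,70,.01),'pin end',W(201,30,.1537))
E
```

```text
[ 0.649  -0.2369  0.1488] [ 0.6146 -0.2366  0.1321] [ 0.6549 -0.2326  0.159 ] [ 0.6464 -0.2247  0.159 ]
board end [ 0.4759 -0.1093  0.01  ] [ 0.573  -0.1187  0.01  ] pin end [ 0.5154 -0.1029  0.1537]
```

Call:
step_arm(targets=[0.5, 0.5, 0.9, 0, 0, 0, 1, 1, 0, 0, 0, 0, 0, 1, 1.5, 0, 0, 0, 0, 0, 1, 1.5, 0, 0, 0, 0, 0, 1, 1.5, 0, 0, 0, 0, 0, 1, 1, 0, 0, 0, 0, 0, 1, 0.5, 0, 0, 0, 0, 0, 1, 0.3, 0, 0, 0, 0, 0, 1, 0, 0, 0, 0, 0, 0, 1, 0, 0, 0, 0, 0, 0, 1])

```text
time_s: 10.17
eef_pos: [0.5088, -0.2218, 0.0819]
tool_rot: [[0.001, 0.995, -0.095], [-0.0, -0.095, -0.995], [-1.0, 0.001, 0.0]]
contact_force: [0.6, 0.3, -1.6]
gripper_width: 0.0376
```

Call:
step_arm(targets=[0.4, 0, 0, 0, 0, 0, 1, 0.4, 0, 0, 0, 0, 0, 1, 0.3, 0, 0, 0, 0, 0, 1, 0.2, 0, 0, 0, 0, 0, 1, 0, 0, 0, 0, 0, 0, 1, 0, 0, 0, 0, 0, 0, 1])

```text
time_s: 10.67
eef_pos: [0.5084, -0.2217, 0.0685]
tool_rot: [[-0.0, 0.995, -0.095], [0.0, -0.095, -0.995], [-1.0, -0.0, -0.0]]
contact_force: [-0.4, 0.1, -1.6]
gripper_width: 0.0377
```

```bash
python3 - <<'E'
from h import *
snap('side','d6');snap('scene','s6');snap('wrist','w6');o=observe();print(o['time_s'],o['eef_pos'],o['contact_force'])
a=cv2.imread('pics/d6.png');s=cv2.imread('pics/s6.png');w=cv2.imread('pics/w6.png')
im=np.zeros((600,800,3),np.uint8);im[:300,:400]=cv2.resize(a[140:260,220:380],(400,300),interpolation=cv2.INTER_CUBIC)
im[:300,400:]=cv2.resize(s[220:355,160:340],(400,300),interpolation=cv2.INTER_CUBIC);im[300:,:400]=cv2.resize(w,(400,300))
cv2.imwrite('pics/c6.png',im)
E
```

```text
10.8167 [ 0.50846815 -0.22169594  0.0686819 ] [-0.67840785 -0.42314656 -1.21263514]
```

View pics/c6.png

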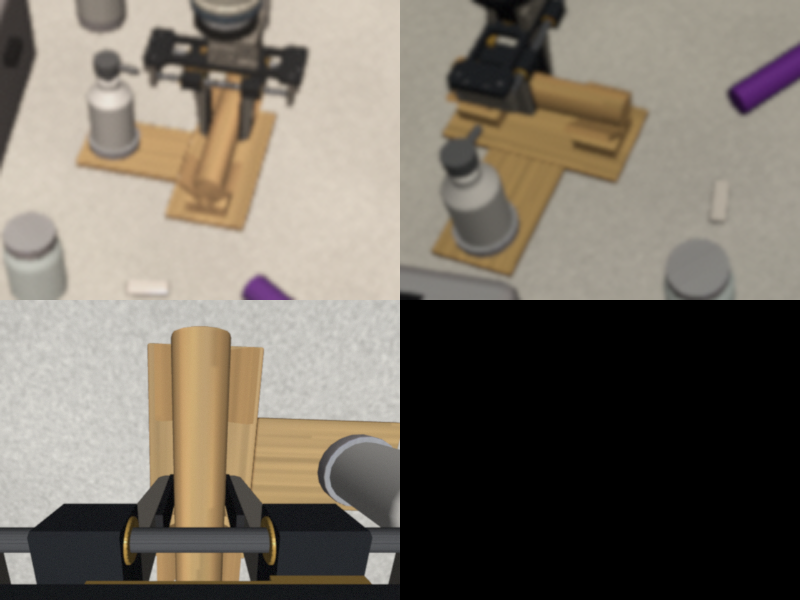

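Call:
step_arm(targets=[0.1, 0.2, 0, 0, 0, 0, 1, 0.1, 0, 0, 0, 0, 0, 1, 0, 0, 0, 0, 0, 0, 1, 0, 0, 0, 0, 0, 0, 1])

```text
time_s: 11.15
eef_pos: [0.5106, -0.2219, 0.0666]
tool_rot: [[0.0, 0.995, -0.095], [-0.0, -0.095, -0.995], [-1.0, 0.0, 0.0]]
contact_force: [-0.1, 0.6, -2.3]
gripper_width: 0.0379
```

Call:
step_arm(targets=[0.1, 0, 0, 0, 0, 0, 1, 0.1, 0, 0, 0, 0, 0, 1, 0, 0, 0, 0, 0, 0, 1, 0, 0, 0, 0, 0, 0, 1])

```text
time_s: 11.48
eef_pos: [0.5111, -0.2219, 0.0654]
tool_rot: [[0.001, 0.995, -0.096], [-0.0, -0.096, -0.995], [-1.0, 0.001, -0.0]]
contact_force: [0.1, 1.6, 6.3]
gripper_width: 0.0375
```

Contact comes where the seat should be, at 6 N with no sideways force. I let go gently, then rise.

Call:
step_arm(targets=[0, 0, 0, 0, 0, 0, 0.6, 0, 0, 0, 0, 0, 0, 0.5, 0, 0, 0, 0, 0, 0, 0.4, 0, 0, 0, 0, 0, 0, 0.25, 0, 0, 0, 0, 0, 0, 0.25, 0, 0, 0, 0, 0, 0, 0.25, -0.5, 0, 0, 0, 0, 0, 0.25, -1, 0, 0, 0, 0, 0, 0.25, -2, 0, 0, 0, 0, 0, 0.25, -3, 0, 0, 0, 0, 0, 0.25, -3, 0, 0, 0, 0, 0, 0.25, -3, 0, 0, 0, 0, 0, 0.25], grip_force=5)

```text
time_s: 12.48
eef_pos: [0.5102, -0.2218, 0.1918]
tool_rot: [[0.0, 0.995, -0.095], [-0.0, -0.095, -0.995], [-1.0, 0.0, 0.0]]
contact_force: [0.8, -0.4, -0.1]
gripper_width: 0.0688
```

Call:
step_arm(targets=[-3, 0, 0, 0, 0, 0, 0.25, -2, -3, 0, 0, 0, 0, 0.25, 0, -3, 0, 0, 0, 0, 0.25, 0, -3, 0, 0, 0, 0, 0.25, 0, -1, 0, 0, 0, 0, 0.25, 0, 0, 0, 0, 0, 0, 1, 0, 0, 0, 0, 0, 0, 1, 0, 0, 0, 0, 0, 0, 1])

```text
time_s: 13.15
eef_pos: [0.4123, -0.2128, 0.2401]
tool_rot: [[0.001, 0.995, -0.095], [-0.001, -0.095, -0.995], [-1.0, 0.001, 0.0]]
contact_force: [0.3, -0.1, -0.2]
gripper_width: 0.0506
```

```bash
python3 - <<'E'
from h import *
snap('side','d7');snap('scene','s7');snap('wrist','w7');o=observe();print(o['time_s'],o['eef_pos'],o['contact_force'],np.array(o['tool_rot']).round(3))
a=cv2.imread('pics/d7.png');s=cv2.imread('pics/s7.png');w=cv2.imread('pics/w7.png')
im=np.zeros((600,800,3),np.uint8);im[:300,:400]=cv2.resize(a[140:260,220:380],(400,300),interpolation=cv2.INTER_CUBIC)
im[300:,:400]=cv2.resize(s[235:355,160:320],(400,300),interpolation=cv2.INTER_CUBIC);im[:300,400:]=cv2.resize(w,(400,300))
cv2.imwrite('pics/c7.png',im)
E
```

```text
13.3 [ 0.41189758 -0.21252469  0.23944959] [ 0.0109487   0.62835125 -0.13379885] [[-0.     0.996 -0.094]
 [ 0.    -0.094 -0.996]
 [-1.    -0.    -0.   ]]
```

View pics/c7.png

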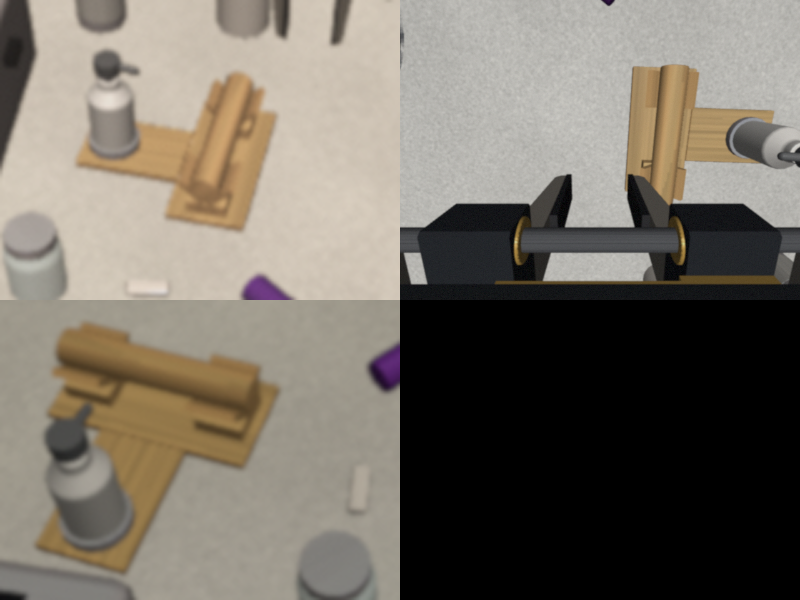

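```bash
python3 - <<'E'
from h import *
for n,a,b in(('s7',(184,253.8),(262,270.2)),('d7',(315.2,171.2),(303.2,216))):
  A,B=ray(n,a,.059),ray(n,b,.059);print(n,A.round(4),B.round(4),((A+B)/2).round(4),np.linalg.norm(A-B).round(3),'psi',np.arctan2(-(B-A)[0],(B-A)[1]).round(3))
for n,y0,y1,x0,x1 in(('s7',275,305,175,202),('d7',155,180,250,285)):
  g=cv2.imread(f'pics/{n}.png')[y0:y1,x0:x1].max(2)
  m=(g<85).astype(np.uint8);k,l,st,ce=cv2.connectedComponentsWithStats(m);i=1+st[1:,4].argmax();print(n,st[i]+[x0,y0,0,0,0],ce[i]+[x0,y0])
  for r,row in enumerate(l==i):
    xs=np.nonzero(row)[0]
    if len(xs):print(r+y0,xs.min()+x0,xs.max()+x0,end='; ')
  print()
for c in((.651,-.229),(.655,-.232)):
  print([proj(n,(*c,.159)).round(1) for n in('s7','d7')],[proj(n,(*c,.148)).round(1) for n in('s7','d7')])
E
```

```text
s7 [ 0.4987 -0.3187  0.059 ] [ 0.5152 -0.1169  0.059 ] [ 0.5069 -0.2178  0.059 ] 0.203 psi -0.082
d7 [ 0.4973 -0.3223  0.059 ] [ 0.5152 -0.1185  0.059 ] [ 0.5063 -0.2204  0.059 ] 0.205 psi -0.088
s7 [179 278  17  22 238] [186.98739496 290.00840336]
278 194 195; 279 193 195; 280 192 194; 281 191 194; 282 190 193; 283 183 193; 284 182 193; 285 181 193; 286 181 192; 287 180 192; 288 179 193; 289 179 193; 290 179 194; 291 179 194; 292 179 194; 293 180 194; 294 180 194; 295 180 194; 296 181 192; 297 181 191; 298 182 190; 299 182 187; 
d7 [259 166   9   5  34] [262.91176471 168.08823529]
166 259 266; 167 259 267; 168 259 267; 169 259 266; 170 261 265; 
[array([188.4, 286.2]), array([261.9, 163. ])] [array([189.6, 289.2]), array([262.2, 165.8])]
[array([186.4, 287.6]), array([260.8, 162.2])] [array([187.5, 290.6]), array([261., 165.])]
```

Call:
step_arm(targets=[0, 1, -0.4, 0, 0, 0, 1, 0, 2.5, 0, 0, 0, 0, 1, 0, 3, 0, 0, 0, 0, 1, 0, 3, 0, 0, 0, 0, 1, 0, 3, 0, 0, 0, 0, 1, 0, 3, 0, 0, 0, 0, 1, 0, 3, 0, 0, 0, 0, 1, 0, 2.5, 0, 0, 0, 0, 1, 0, 2, 0, 0, 0, 0, 1, 0, 1, 0, 0, 0, 0, 1, 0, 0, 0, 0, 0, 0, 1, 0, 0, 0, 0, 0, 0, 1])

```text
time_s: 14.3
eef_pos: [0.65, -0.2307, 0.2387]
tool_rot: [[-0.001, 0.996, -0.094], [0.0, -0.094, -0.996], [-1.0, -0.002, -0.0]]
contact_force: [-0.1, -0.4, -0.5]
gripper_width: 0.0005
```

Call:
step_arm(targets=[1, 0, 0, 0, 0, 0, 1, 1.5, 0, 0, 0, 0, 0, 1, 1.5, 0, 0, 0, 0, 0, 1, 1, 0, 0, 0, 0, 0, 1, 0.5, 0, 0, 0, 0, 0, 1, 0, 0, 0, 0, 0, 0, 1, 0, 0, 0, 0, 0, 0, 1])

```text
time_s: 14.88
eef_pos: [0.65, -0.2312, 0.1848]
tool_rot: [[-0.0, 0.995, -0.095], [-0.0, -0.095, -0.995], [-1.0, -0.0, 0.0]]
contact_force: [-0.5, 0.8, -0.2]
gripper_width: 0.0002
```

```bash
python3 - <<'E'
from h import *
snap('side','d8');snap('scene','s8');o=observe();print(o['time_s'],o['eef_pos'],o['contact_force'],o['gripper_width'])
a=cv2.imread('pics/d8.png');s=cv2.imread('pics/s8.png')
im=np.zeros((300,800,3),np.uint8);im[:300,:400]=cv2.resize(a[120:240,220:380],(400,300),interpolation=cv2.INTER_CUBIC)
im[:,400:]=cv2.resize(s[235:355,140:300],(400,300),interpolation=cv2.INTER_CUBIC)
cv2.imwrite('pics/c8.png',im)
E
```

```text
14.9833 [ 0.65056111 -0.23139309  0.185511  ] [ 0.11783829  0.37394385 -0.10535865] 0.00023004712346602846
```

View pics/c8.png

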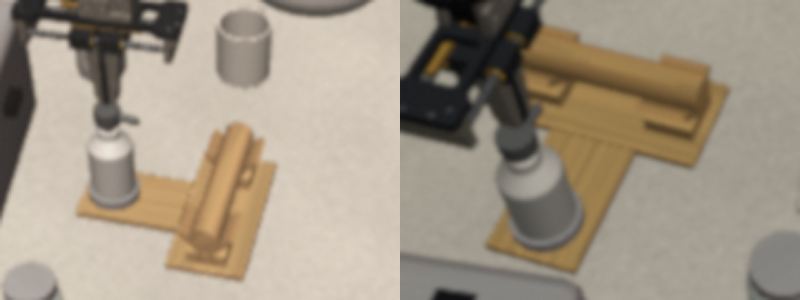

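The closed fingertips stand centred over the cap in both views, about 12 mm above it. I press now.

Call:
step_arm(targets=[0.6, 0, 0, 0, 0, 0, 1, 0.5, 0, 0, 0, 0, 0, 1, 0.3, 0, 0, 0, 0, 0, 1, 0.2, 0, 0, 0, 0, 0, 1, 0.2, 0, 0, 0, 0, 0, 1, 0.1, 0, 0, 0, 0, 0, 1, 0, 0, 0, 0, 0, 0, 1])

```text
time_s: 15.57
eef_pos: [0.6499, -0.2311, 0.1656]
tool_rot: [[-0.001, 0.995, -0.095], [0.0, -0.095, -0.995], [-1.0, -0.001, -0.0]]
contact_force: [-2.6, 0.8, 4.0]
gripper_width: 0.0006
```

Call:
step_arm(targets=[0.2, 0, 0, 0, 0, 0, 1, 0.2, 0, 0, 0, 0, 0, 1, 0.1, 0, 0, 0, 0, 0, 1, 0, 0, 0, 0, 0, 0, 1, 0, 0, 0, 0, 0, 0, 1])

```text
time_s: 15.98
eef_pos: [0.6502, -0.2312, 0.161]
tool_rot: [[0.0, 0.995, -0.095], [-0.0, -0.095, -0.995], [-1.0, 0.0, 0.0]]
contact_force: [-4.7, 1.2, 7.1]
gripper_width: 0.0007
```

Call:
step_arm(targets=[0.1, 0, 0, 0, 0, 0, 1, 0.1, 0, 0, 0, 0, 0, 1, 0.1, 0, 0, 0, 0, 0, 1, 0, 0, 0, 0, 0, 0, 1, 0, 0, 0, 0, 0, 0, 1])

```text
time_s: 16.4
eef_pos: [0.6502, -0.2312, 0.1593]
tool_rot: [[0.001, 0.995, -0.095], [-0.0, -0.095, -0.995], [-1.0, 0.001, 0.0]]
contact_force: [-5.7, 2.0, 16.1]
gripper_width: 0.0004
```

16 N with the travel stopped: the cap is against its hard stop. I back off.

Call:
step_arm(targets=[0, 0, 0, 0, 0, 0, 1, -0.5, 0, 0, 0, 0, 0, 1, -1, 0, 0, 0, 0, 0, 1, -1.5, 0, 0, 0, 0, 0, 1, -3, 0, 0, 0, 0, 0, 1, -3, 0, 0, 0, 0, 0, 1, -3, 0, 0, 0, 0, 0, 1, 0, -3, 0, 0, 0, 0, 1, 0, -4, 0, 0, 0, 0, 1, 0, -4, 0, 0, 0, 0, 1, 0, -4, 0, 0, 0, 0, 1, 0, -4, 0, 0, 0, 0, 1])

```text
time_s: 17.4
eef_pos: [0.4594, -0.2128, 0.2775]
tool_rot: [[0.001, 0.996, -0.095], [-0.0, -0.095, -0.996], [-1.0, 0.001, 0.0]]
contact_force: [-1.0, -0.8, 0.7]
gripper_width: 0.0007
```

Call:
step_arm(targets=[0, -3, 0, 0, 0, 0, 1, 0, 0, 0, 0, 0, 0, 1, 0, 0, 0, 0, 0, 0, 1, 0, 0, 0, 0, 0, 0, 1])

```text
time_s: 17.73
eef_pos: [0.4322, -0.2107, 0.2782]
tool_rot: [[0.002, 0.995, -0.095], [-0.001, -0.095, -0.995], [-1.0, 0.002, 0.001]]
contact_force: [0.1, -0.5, 0.0]
gripper_width: 0.0003
```

```bash
python3 - <<'E'
from h import *
snap('side','d9');snap('scene','s9');o=observe();print(o['time_s'],o['eef_pos'],o['contact_force'],o['dq'])
for n,m,y0,y1,x0,x1 in(('s7','s9',240,345,165,300),('d7','d9',158,240,245,335)):
  d=cv2.absdiff(cv2.imread(f'pics/{n}.png'),cv2.imread(f'pics/{m}.png')).max(2)[y0:y1,x0:x1];print(n,d.max(),(d>25).sum())
a=cv2.imread('pics/d9.png');s=cv2.imread('pics/s9.png')
im=np.hstack([cv2.resize(a[140:260,220:380],(400,300)),cv2.resize(s[235:355,160:320],(400,300))]);cv2.imwrite('pics/c9.png',im)
E
```

```text
17.8333 [ 0.432518   -0.21059419  0.27775455] [-0.04249096 -0.82644516  0.3571826 ] [ 3.53394853e-03  7.20376251e-03  2.79790725e-03  5.52065271e-06
  3.42566664e-03 -6.33972527e-04]
s7 2 0
d7 3 0
```

View pics/c9.png

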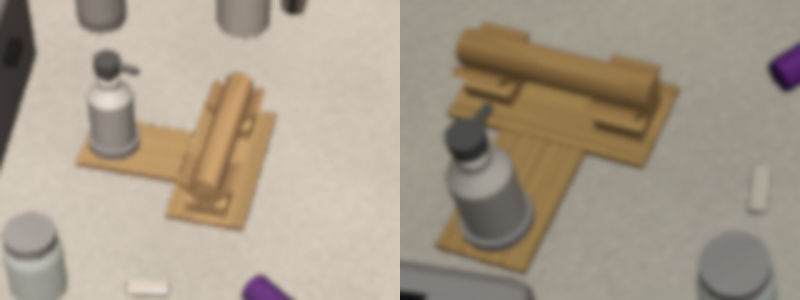

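The pin and cap look exactly as they did before the press (image differences of 3 grey levels or less), so the cap is back up. I hand the job in.

```bash
python3 -c "
from h import *
print(workorder.finish_job())"
```

```text
the job is handed in; nothing more can be done
None
```

The pin is out from under the shelf and lying in both V-blocks, let go. The cap was pressed afterwards and sprang back up. I handed the job in at about 18 s; no verdict is reported.

- **Pin:** I drew it out by its end, regrasped it by the middle and set it down until it met the V-blocks at about 6 N. My last fix puts its centre at about (0.507, -0.219). That is within about 4 mm of my estimate of the V-block middle, and the pin is roughly in line with the blocks.
- **Cap:** I pressed it until the force rose to 16 N against its hard stop. That is well past the 8 N that takes it fully down.
- **Last check:** pictures of the station before and after the press differ by at most 3 grey levels. So the pin did not shift and the cap is back up, and the arm stands clear. The jar and chopstick rest look unmoved. I did not re-measure the bowl or the mug, but the arm felt nothing unexpected on the way.
- **Checks that disagreed:** the scene and side views put the cap 8 to 9 mm apart in x and y, so I took the mean. First contact with the cap came about 6 mm lower than calculated, and the press also showed about 6 N sideways. I did not look into the cause of either.

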